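# Make up two foot-clinic kits

## Robot

A 6-joint arm with a two-finger parallel gripper is mounted at the origin on the work surface. World frame = base frame: x ahead of the robot, y to its left, z up, the work surface at z = 0. Lengths are in m, angles in rad, forces in N, time in s.
With the tool pointing down it reaches from about 0.35 to 0.775 m from the base axis. Payload 7.3 kg.
Tool frame: the origin (TCP) lies on the centre line of the jaws, within the pads' length; the fingertips stand 17 mm ahead of it and the grasp point (between the pads) lies 2 mm behind it (robot.tcp_to_tips is the distance from the TCP to the fingertips, in m); z points along the fingers, y is the line along which they close (so a half turn about z gives the same grasp; the last joint's range is limited). The gripper opens to 92 mm and grips with 3 to 60 N. Pads are 19 mm wide; open, the fingers measure 130 mm over their backs; the gripper's body (75 mm by 190 mm) begins 47 mm behind the grasp point.
Start: joints at [-1.433, 0.342, 1.524, -0, 1.275, -0.146], TCP at [0.147, -0.504, 0.244] pointing down, gripper open.
Joint ranges: [-2.53, 2.53], [-0.77, 2.02], [0.04, 2.7], [-1, 4.14], [0.28, 2.66], [-3.11, 3.11]. Speed limits (rad/s): [2.57, 2.57, 3.14, 3.14, 3.14, 3.14].

## Interface

Orientations are given as [roll, pitch, yaw] about the fixed x, y, z axes, in that order (R = Rz(yaw) Ry(pitch) Rx(roll)).
In Python, from cell import robot gives the robot as it stands. The module is installed in compiled form; this text tells all that it offers.
- The arm moves only by the tool carry_out, never from a script. Its argument "commands" is a list of rows, each a list of 3 entries, a list of its own where there are three numbers: the shift along the tool's x, y, z in m, then the turn about the tool's z in rad, then the opening, from 0 (shut) to 1 (fully open). In form: [[[dx, dy, dz], yaw, claw], ...]. A call has 1 to 20 rows; each row shifts and turns the commanded pose from where the row before left it, along the tool's axes as they then stand; what a row does not reach is not made up. A row lasts 1/8 s, in which the tool goes at most 62.5 mm and 10.7 degrees, less where a joint would pass 70% of its speed; a pose out of reach is approached as far as the arm can. A call is refused whole if a number of a shift passes 0.0625 or a number of a turn 0.188, either way. A call with a gripper value outside its range is refused whole. The fingers move at their own pace and stop on an object; "newtons" is the grip in N (left out, the last holds). Time passes only in rows, so rows that do not move let the fingers close. It gives the time, the measured TCP pose, the force, the opening and the grip force at its end, in the units of the state.
- robot.observe(): the state, without advancing time (a new reading comes with each control period).
- robot.read_camera(name): name is "scene" or "top"; returns a dict with "pixels" (420x560x3 uint8, red, green, blue), "fx", "fy", "cx", "cy" (pixels), "view" (4x4, takes a point from world to camera coordinates). Camera axes: x right, y up, looking along -z (the intrinsics and any distortion apply to the point x, -y, -z); pixel columns grow to the right and rows downward; lengths in m; the calibration is good to about 2 mm. A picture is of the moment at which its call begins. There is no depth.
- robot.hand_in(): hands the job in; it is judged then, once.
Trained networks look in a picture, given as the dict that the camera call returned (one of the last four; its "shot" number tells which), for a name from the list of things; names that differ only in an ending like _2 or _b are one class to them, and where a whole thing is asked for, a point or a joint stands for the part that bears it (a point fixed in the world has none). Each returns a list of dicts, best first, with "p" (0 to 1); they miss things now and then, are a little off and sometimes report something else, mostly with a low value. They report only what shows in the picture. A call takes as long as a camera call. They do not tell look-alikes from the thing itself.
- robot.find_in(picture, name): "at" ([column, row] in pixels, amid what is visible of it).
- robot.tip_of(picture, name): "at" ([column, row] in pixels: a listed point, or the origin of a listed thing).
The state is a dict: "time": time; "qpos": joint angles; "qvel": joint speeds; "joint_efforts": joint torques, N m; "tool_pos": TCP position; "tool_rot": TCP orientation; "contact_force": force on the tool from outside, world axes, zero at the start; "torque": the same for the moment, N m; "opening": finger opening in m; "grip_force": force on a finger pad.
Only numpy, scipy, OpenCV 4.12 (cv2) and the standard library are available. Lean on these libraries where they do the work, as an engineer would, in place of code of your own. Each camera call takes 0.05 s, during which the arm holds its last target. There are 200 camera calls.

## Task

Make up the two foot-care kits from the stock on the bench. In the three-well tray, stand the wide steel pot in the well next to the black tab, the short bottle in the middle well and the roll of tape in the last well; in the two-well tray, stand the small steel pot in the well next to the black tab and the blade carton in the other. Each thing stands upright in the middle of its well, flat on the well's floor; tip nothing over on the way, and leave the tall bottle and the ointment jar where they are.

Things in the scene. Friction and masses are not known exactly. Their poses are not given: they have to be found in the camera images.
- tray3: three-well kit tray, metal with grey wells, 92 x 260 mm without its tab. Wells 76 mm square, floor 3 mm over the bench, ribs 8 mm wide up to 9 mm. Flat black tab, 44 mm wide, out 24 mm at the +y end. Fixed. Origin: centre of underside, on the bench; x across the row of wells, y along it to the tab, z up. Well centres at x = 0 and y = +84 mm (next to the tab), 0 (middle), -84 mm (last).
- tray2: two-well kit tray, metal with grey wells, 92 x 176 mm without its tab. Wells 76 mm square, floor 3 mm over the bench, ribs 8 mm wide up to 9 mm. Flat black tab, 44 mm wide, out 24 mm at the +y end. Fixed. Origin: centre of underside, on the bench; x across the row of wells, y along it to the tab, z up. Well centres at x = 0 and y = +42 mm (next to the tab), -42 mm (other).
- pot_wide_mid (a point): wide open steel pot standing upright, round, 62 mm outside diameter from 12 mm above its foot to its rim, 56 mm at the foot, 50 mm high, wall 3 mm; the point is on its axis half-way up, 25 mm above its foot; z up; about 70 g
- pot_small_mid (a point): small open steel pot standing upright, round, 42 mm outside diameter from 12 mm above its foot to its rim, 36 mm at the foot, 50 mm high, wall 3 mm; the point is on its axis half-way up, 25 mm above its foot; z up; about 45 g
- bottle_short_mid (a point): short white plastic bottle with a blue label and white cap, standing upright, closed, body 48 mm in diameter, 80 mm high with its cap; the point is on its axis half-way up, 40 mm above its foot, where the body is 48 mm wide; z up; about 90 g
- tape_mid (a point): roll of adhesive tape, white on a cardboard core, standing on end with its hole (39 mm) upward, 58 mm outside diameter, 50 mm high; the point is on its axis half-way up, 25 mm above its foot; z up; about 50 g
- carton_mid (a point): small white carton of blades with a blue band, a box standing upright, 34 mm along its x, 56 mm along its y, 52 mm high; the point is at its centre, 26 mm above its foot; z up; about 60 g. In its well it may stand at any yaw
- bottle_tall: bystander, not part of any kit: tall white bottle with a blue cap, 62 mm in diameter, 140 mm high, loose; origin at the centre of its underside
- jar: bystander, not part of any kit: low amber glass ointment jar with a lid, 54 mm in diameter, 50 mm high, loose; origin at the centre of its underside
Things that resemble listed ones, but are neither listed nor needed, are in the scene too. What is shaped like the tray2 but blue or pink is not meant.

How it is judged:
By the outcome, as a careful person would: the job done as asked, in the order asked, and still so for the second after the job is handed in, with the robot touching nothing.
It also fails if it takes over 138 s, if anything falls off the work surface, if the arm or the gripper's body presses on something with over 40 N, if the wrist force passes 120 N, or if a joint passes its speed limit or range.

## Working session

There is one attempt and no reset: what is moved stays moved. The work goes in short steps, Python scripts to look and compute and a tool call to move; the robot and the scene stay as the last step left them, time stands still between calls to the robot, and variables do not carry over. Pictures are saved under pics/ and viewed, at most 14 in all, crops included, and the job is handed in when it is done.

Besides the shell and the picture viewer there is one more tool, called after ">>>" as a command line: name --argument value ..., lists and objects as JSON in quotes. carry_out: Moves the arm, as the interface text tells. Its arguments: {"type":"object","properties":{"commands":{"type":"array"},"newtons":{"type":"number"}},"required":["commands"]}

```bash
mkdir -p pics; python3 - <<'E'
from cell import robot
import cv2,numpy as np
s=robot.observe();print({k:s[k] for k in('time','tool_pos','tool_rot','opening')})
for c in("scene","top"):
    p=robot.read_camera(c);cv2.imwrite(f"pics/{c}0.png",p["pixels"][:,:,::-1])
    print(c,p["fx"],p["fy"],p["cx"],p["cy"],[k for k in p]);print(np.round(p["view"],4).tolist())
    for n in "tray3 tray2 pot_wide_mid pot_small_mid bottle_short_mid tape_mid carton_mid bottle_tall jar".split():
        print(n,[(np.round(d["at"]).tolist(),round(d["p"],2)) for d in robot.tip_of(p,n)[:4]])
E
```

```text
{'time': 0.0, 'tool_pos': array([ 0.14696132, -0.50361164,  0.24303125]), 'tool_rot': array([-3.14003209e+00, -1.80067675e-04,  2.83841495e-01]), 'opening': 0.09188131609028365}
scene 514.7350205052898 514.7350205052898 268.4295312941159 204.8499040605456 ['pixels', 'fx', 'fy', 'cx', 'cy', 'view', 'shot']
[[-0.7815, 0.6236, 0.0194, 0.2493], [-0.3979, -0.5221, 0.7544, 0.1564], [0.4806, 0.5818, 0.6562, -1.5602], [0.0, 0.0, 0.0, 1.0]]
tray3 [([381.0, 233.0], 0.87), ([442.0, 321.0], 0.77), ([148.0, 203.0], 0.57), ([213.0, 282.0], 0.57)]
tray2 [([381.0, 233.0], 0.87), ([442.0, 321.0], 0.77), ([148.0, 203.0], 0.57), ([213.0, 282.0], 0.57)]
pot_wide_mid [([201.0, 183.0], 0.87)]
pot_small_mid [([227.0, 203.0], 0.91)]
bottle_short_mid [([157.0, 140.0], 0.76)]
tape_mid [([321.0, 290.0], 0.9)]
carton_mid [([269.0, 234.0], 0.59)]
bottle_tall [([310.0, 252.0], 0.68)]
jar [([202.0, 159.0], 0.57)]
top 453.58765617119474 453.58765617119474 274.30541258847353 204.92373724922777 ['pixels', 'fx', 'fy', 'cx', 'cy', 'view', 'shot']
[[-0.0078, -1.0, 0.0016, 0.0924], [0.9973, -0.0077, 0.0724, -0.4225], [-0.0724, 0.0022, 0.9974, -1.2491], [0.0, 0.0, 0.0, 1.0]]
tray3 [([243.0, 139.0], 0.92), ([198.0, 291.0], 0.8), ([108.0, 254.0], 0.71), ([358.0, 143.0], 0.61)]
tray2 [([243.0, 139.0], 0.92), ([198.0, 291.0], 0.8), ([108.0, 254.0], 0.71), ([358.0, 143.0], 0.61)]
pot_wide_mid [([352.0, 194.0], 0.68), ([358.0, 142.0], 0.47), ([183.0, 194.0], 0.31)]
pot_small_mid [([307.0, 199.0], 0.46)]
bottle_short_mid [([437.0, 193.0], 0.56), ([225.0, 228.0], 0.48)]
tape_mid [([183.0, 195.0], 0.82), ([242.0, 139.0], 0.72), ([360.0, 144.0], 0.47)]
carton_mid [([435.0, 197.0], 0.69), ([254.0, 209.0], 0.61)]
bottle_tall [([225.0, 228.0], 0.92), ([361.0, 144.0], 0.16)]
jar [([393.0, 225.0], 0.87), ([351.0, 195.0], 0.35)]
```

View pics/scene0.png

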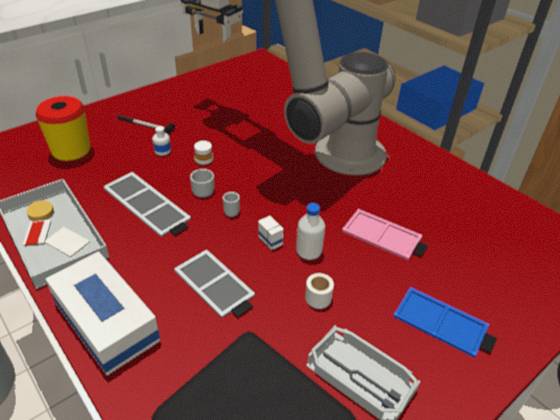

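View pics/top0.png

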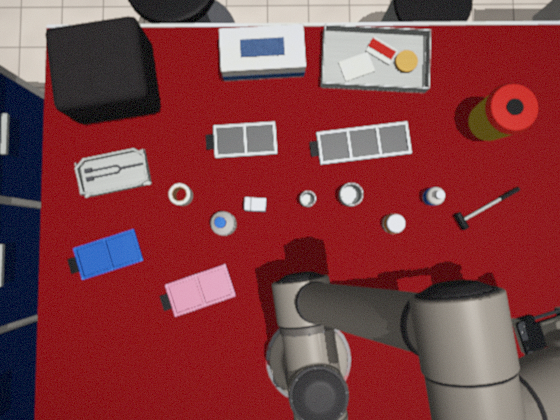

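The scene and top views agree. In the top view:
- **Trays:** the metal tray2 is at (243,139) and tray3 at (361,143), both with tabs to the image left.
- **Stock to move:** wide pot (350,194), small pot (308,198), short bottle (434,196), tape (180,194), carton (255,204).
- **Bystanders:** tall bottle (223,223) and jar (394,223).

```bash
cat > h.py <<'E'
from cell import robot
import cv2,numpy as np
def ray(p,uv):
    V=np.array(p["view"]);R,t=V[:3,:3],V[:3,3]
    d=R.T@np.array([(uv[0]-p["cx"])/p["fx"],-(uv[1]-p["cy"])/p["fy"],-1]);return -R.T@t,d
def onz(p,uv,z):
    o,d=ray(p,uv);return (o+d*(z-o[2])/d[2])[:2]
def proj(p,X):
    V=np.array(p["view"]);c=(V[:3,:3]@np.atleast_2d(X).T).T+V[:3,3]
    return np.c_[p["cx"]-p["fx"]*c[:,0]/c[:,2],p["cy"]+p["fy"]*c[:,1]/c[:,2]]
def rect(p,z,x0,x1,y0,y1,s=2000):  # image on plane z: col = (y1-y)*s, row=(x1-x)*s
    w,h=int((y1-y0)*s),int((x1-x0)*s)
    W=[[x1,y1,z],[x1,y0,z],[x0,y0,z],[x0,y1,z]]
    H=cv2.getPerspectiveTransform(proj(p,W).astype(np.float32),np.float32([[0,0],[w,0],[w,h],[0,h]]))
    return cv2.warpPerspective(p["pixels"][:,:,::-1],H,(w,h),flags=cv2.INTER_CUBIC)
NZ=dict(pot_wide_mid=.025,pot_small_mid=.025,bottle_short_mid=.04,tape_mid=.025,carton_mid=.026,bottle_tall=0,jar=0)
E
cat > m.py <<'E'
from h import *
P={c:robot.read_camera(c) for c in("top","scene")}
for n,z in NZ.items():
    for c,p in P.items():
        print(n,c,[(np.round(onz(p,d["at"],z),4).tolist(),round(d["p"],2)) for d in robot.tip_of(p,n)[:2]])
for c,p in P.items():
    X=[.43,.72,-.33,.3]
    im=rect(p,.009,*X);cv2.imwrite(f"pics/rect_{c}.png",cv2.resize(im,None,fx=.6,fy=.6))
    b,g,r=[im[:,:,i].astype(int) for i in range(3)]
    m=((g>55)&(abs(r-g)<45)).astype(np.uint8)
    m=cv2.morphologyEx(m,cv2.MORPH_CLOSE,np.ones((5,5)))
    for k in cv2.findContours(m,cv2.RETR_EXTERNAL,cv2.CHAIN_APPROX_NONE)[0]:
        if cv2.contourArea(k)>3000:
            (u,v),(w,h),a=cv2.minAreaRect(k);bx=cv2.boxPoints(((u,v),(w,h),a))
            if w<h: e=bx[1]-bx[0] if np.linalg.norm(bx[1]-bx[0])>np.linalg.norm(bx[2]-bx[1]) else bx[2]-bx[1]
            else: e=bx[2]-bx[1] if np.linalg.norm(bx[2]-bx[1])>np.linalg.norm(bx[1]-bx[0]) else bx[1]-bx[0]
            if e[0]>0:e=-e   # toward +y world
            print(c,"rect",np.round([X[1]-v/2000,X[3]-u/2000],4),np.round([w/2,h/2]),"long axis world dir deg",round(np.degrees(np.arctan2(-e[0],-e[1])),2))
E
python3 m.py
```

```text
pot_wide_mid top [([0.4545, -0.1309], 0.91)]
pot_wide_mid scene [([0.4431, -0.1322], 0.61)]
pot_small_mid top [([0.4366, -0.0007], 0.72), ([0.3724, -0.2386], 0.28)]
pot_small_mid scene [([0.4431, -0.0108], 0.58)]
bottle_short_mid top [([0.4455, -0.3511], 0.54)]
bottle_short_mid scene [([0.451, -0.3625], 0.8)]
tape_mid top [([0.4568, 0.3493], 0.67)]
tape_mid scene [([0.4482, 0.3454], 0.84), ([0.6282, 0.1875], 0.71)]
carton_mid top []
carton_mid scene [([0.4248, 0.1301], 0.94)]
bottle_tall top [([0.3623, 0.2262], 0.68), ([0.5927, -0.1578], 0.38)]
bottle_tall scene [([0.3749, 0.2331], 0.97), ([0.4209, -0.4289], 0.44)]
jar top [([0.3691, -0.2394], 0.76)]
jar scene [([0.3641, -0.2481], 0.69), ([0.6202, 0.1672], 0.41)]
top rect [0.4398 0.1445] [18. 65.] long axis world dir deg 90.0
top rect [ 0.4478 -0.004 ] [34. 49.] long axis world dir deg 90.0
top rect [ 0.4585 -0.1258] [69. 56.] long axis world dir deg 90.0
top rect [ 0.5983 -0.1553] [ 98. 285.] long axis world dir deg 96.6
top rect [0.6109 0.1725] [ 98. 183.] long axis world dir deg 93.29
scene rect [0.4408 0.1382] [20. 79.] long axis world dir deg 90.0
scene rect [ 0.448  -0.0182] [35. 82.] long axis world dir deg 90.0
scene rect [ 0.458  -0.1435] [ 55. 118.] long axis world dir deg 90.0
scene rect [ 0.6038 -0.1647] [ 99. 273.] long axis world dir deg 96.65
scene rect [0.6151 0.172 ] [ 97. 184.] long axis world dir deg 93.47
```

```bash
cat > ov.py <<'E'
from h import *
T={"tray3":(.601,-.157,96.6,130),"tray2":(.613,.172,93.4,88)}
O={"pot_wide":(.450,-.1315,.05,.031),"pot_small":(.440,-.006,.05,.021),"tape":(.4525,.3475,.05,.029),"bottle_short":(.448,-.357,.06,.024),"jar":(.3665,-.244,.05,.027),"bottle_tall":(.3685,.23,.1,.031)}
C=(.425,.132,90)
def draw(p,s,x0,x1,y0,y1):
    # upscale crop around a world region in the raw image
    pr=lambda X:proj(p,X)
    q=pr([[x,y,0.02] for x in(x0,x1) for y in(y0,y1)]);a,b=q.min(0)-12,q.max(0)+12
    a=np.maximum(a,0).astype(int);b=b.astype(int)
    im=cv2.resize(p["pixels"][a[1]:b[1],a[0]:b[0],::-1],None,fx=s,fy=s,interpolation=cv2.INTER_CUBIC)
    def poly(X,col): cv2.polylines(im,[np.round(((pr(X)-a+.5)*s-.5)*8).astype(np.int32)],True,col,1,cv2.LINE_AA,3)
    for cx,cy,ang,L in T.values():
        t=np.radians(ang-90);R=np.array([[np.cos(t),-np.sin(t)],[np.sin(t),np.cos(t)]])
        def box(x,y,w,l,z,col): poly([[*(R@np.array([x+i*w/2,y+j*l/2])/1000+[cx,cy]),z/1000] for i,j in((1,1),(1,-1),(-1,-1),(-1,1))],col)
        box(0,0,92,2*L,9,(0,255,0))
        for y in ((84,0,-84) if L==130 else(42,-42)): box(0,y,76,76,3,(255,255,0))
    for x,y,z,r in O.values(): 
        for zz,c in((z,(0,255,255)),(0,(255,0,255))): poly([[x+r*np.cos(k),y+r*np.sin(k),zz] for k in np.linspace(0,6.28,40)],c)
    t=np.radians(C[2]-90);R=np.array([[np.cos(t),-np.sin(t)],[np.sin(t),np.cos(t)]])
    for zz,c in((.052,(0,255,255)),(0,(255,0,255))): poly([[*(R@np.array([i*.017,j*.028])+C[:2]),zz] for i,j in((1,1),(1,-1),(-1,-1),(-1,1))],c)
    return im
if __name__=="__main__":
    import sys
    p=robot.read_camera("top");cv2.imwrite(f"pics/ovt{sys.argv[1]}.png",draw(p,2.2,.36,.66,-.38,.37))
    p=robot.read_camera("scene");cv2.imwrite(f"pics/ovs{sys.argv[1]}.png",draw(p,2.6,.38,.64,-.36,.34))
    print(draw(p,2.6,.38,.64,-.36,.34).shape)
E
python3 ov.py 1
```

```text
(575, 692, 3)
```

View pics/ovt1.png

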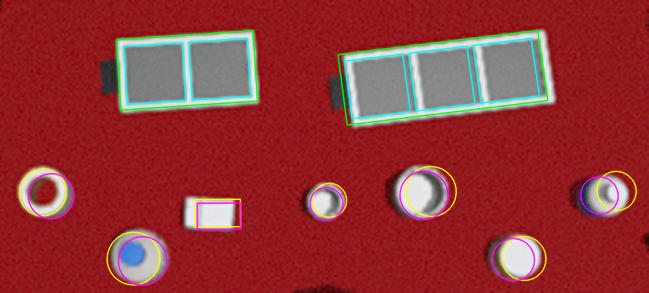

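View pics/ovs1.png

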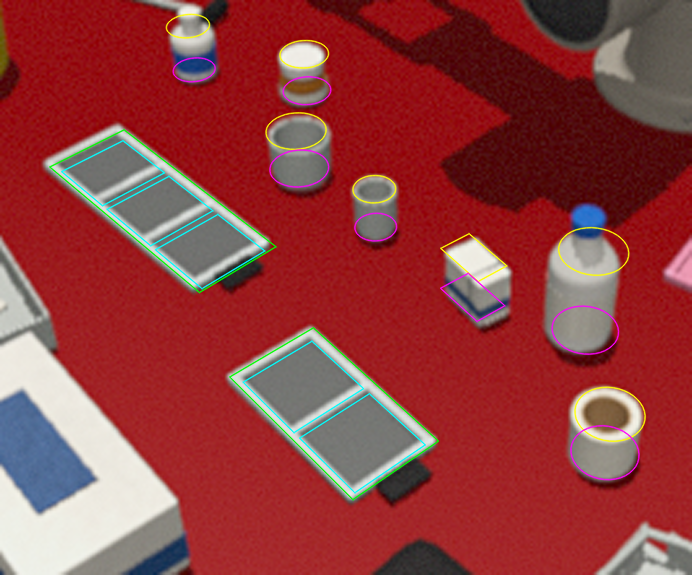

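Tray2's overlay fits well. Tray3's sits about 5 mm too far toward the tab, and the small objects are a few mm off. I'll fit the silhouettes in both views.

```bash
cat > fit.py <<'E'
from h import *
from ov import T,O,C
from scipy.optimize import minimize
S=4
def hull(p,X,a,shape):
    m=np.zeros(shape,np.uint8);q=((proj(p,X)-a+.5)*S-.5)
    cv2.fillConvexPoly(m,np.round(cv2.convexHull(q.astype(np.float32))*8).astype(np.int32),1,cv2.LINE_8,3);return m
def rings(x,y,prof): 
    k=np.linspace(0,6.28,40);return np.vstack([np.c_[x+r*np.cos(k),y+r*np.sin(k),0*k+z] for r,z in prof])
def boxp(x,y,ang,w,l,h):
    t=np.radians(ang-90);R=np.array([[np.cos(t),-np.sin(t)],[np.sin(t),np.cos(t)]])
    return np.array([[*(R@np.array([i*w/2,j*l/2])+[x,y]),z] for i in(1,-1) for j in(1,-1) for z in(0,h)])
pot=lambda r:[(r-.003,0),(r,.012),(r,.05)]
M={"pot_wide":(lambda v:rings(*v,pot(.031)),O["pot_wide"][:2]),"pot_small":(lambda v:rings(*v,pot(.021)),O["pot_small"][:2]),
"tape":(lambda v:rings(*v,[(.029,0),(.029,.05)]),O["tape"][:2]),"bottle_short":(lambda v:rings(*v,[(.024,0),(.024,.055),(.013,.062),(.013,.08)]),O["bottle_short"][:2]),
"carton":(lambda v:boxp(v[0],v[1],v[2]*1000,.034,.056,.052),(C[0],C[1]+.005,.09)),
"tray3":(lambda v:boxp(v[0],v[1],v[2]*1000,.092,.26,.009),(.6,-.16,.0966)),"tray2":(lambda v:boxp(v[0],v[1],v[2]*1000,.092,.176,.009),(.613,.172,.0934))}
def fit(names,cams=("top","scene"),P=None,start={}):
    P=P or {c:robot.read_camera(c) for c in cams}
    out={}
    for n in names:
        f,v0=M[n];v0=np.array(start.get(n,v0),float);D=[]
        for p in P.values():
            q=proj(p,f(v0));a=np.floor(q.min(0)-10).astype(int);b=np.ceil(q.max(0)+10).astype(int)
            im=cv2.resize(p["pixels"][a[1]:b[1],a[0]:b[0]],None,fx=S,fy=S,interpolation=cv2.INTER_CUBIC).astype(int)
            w=(np.maximum(im[:,:,1],im[:,:,2])>(60 if n[0]=="t" and n[1]=="r" else 48)).astype(np.uint8)
            D.append((p,a,w))
        def cost(v,D=D):
            c=0
            for p,a,w in D:
                m=hull(p,f(v),a,w.shape);c+=1-(m&w).sum()/(m|w).sum()
            return c/len(D)
        for DD,l in [(D,"both")]+[([d],c) for d,c in zip(D,P)]:
            s=np.vstack([v0]+[v0+np.eye(len(v0))[i]*(.006 if i<2 else .004) for i in range(len(v0))])
            r=minimize(cost,v0,args=(DD,),method="Nelder-Mead",options=dict(initial_simplex=s,xatol=1e-4,fatol=1e-4))
            print(n,l,np.round(r.x,4),round(r.fun,3))
            if l=="both": out[n]=r.x
    return out
if __name__=="__main__":
    fit(M)
E
python3 fit.py
```

```text
pot_wide both [ 0.4517 -0.1227] 0.192
pot_wide top [ 0.451  -0.1227] 0.11
pot_wide scene [ 0.4519 -0.1229] 0.273
pot_small both [ 0.4414 -0.0028] 0.175
pot_small top [ 0.4392 -0.0034] 0.189
pot_small scene [ 0.4415 -0.0037] 0.16
tape both [0.4548 0.3471] 0.183
tape top [0.4532 0.3508] 0.272
tape scene [0.455  0.3461] 0.084
bottle_short both [ 0.4446 -0.352 ] 0.167
bottle_short top [ 0.4438 -0.3517] 0.076
bottle_short scene [ 0.4471 -0.3523] 0.224
carton both [0.4263 0.1412 0.0894] 0.148
carton top [0.4261 0.1437 0.0861] 0.206
carton scene [0.4257 0.14   0.091 ] 0.092
tray3 both [ 0.6024 -0.1681  0.0969] 0.143
tray3 top [ 0.6001 -0.1649  0.0966] 0.085
tray3 scene [ 0.6015 -0.1712  0.0966] 0.195
tray2 both [0.6128 0.1685 0.0931] 0.066
tray2 top [0.6119 0.1709 0.0936] 0.082
tray2 scene [0.6134 0.167  0.0936] 0.04
```

```bash
python3 - <<'E'
s=open('fit.py').read()
s=s.replace("            D.append","            lab=cv2.connectedComponents(w)[1];m0=hull(p,f(v0),a,w.shape);w=(lab==np.bincount(lab[(m0&w)>0]).argmax()).astype(np.uint8)\n            w=cv2.morphologyEx(w,cv2.MORPH_CLOSE,np.ones((15,15),np.uint8))\n            D.append")
open('fit.py','w').write(s)
E
python3 fit.py
cat > ov2.py <<'E'
import fit,ov,sys
from h import *
P={c:robot.read_camera(c) for c in("top","scene")}
o=fit.fit(fit.M,P=P)
for k in o:
    if k in ov.T: ov.T[k]=(o[k][0],o[k][1],o[k][2]*1000,ov.T[k][3])
    elif k=="carton": ov.C=(o[k][0],o[k][1],o[k][2]*1000)
    else: ov.O[k]=(*o[k],*ov.O[k][2:])
A=ov.draw(P["top"],1.9,.36,.66,-.38,.37);B=ov.draw(P["scene"],1.5,.38,.64,-.36,.34)
w=max(A.shape[1],B.shape[1]);A,B=[cv2.copyMakeBorder(i,0,0,0,w-i.shape[1],0) for i in(A,B)]
cv2.imwrite(f"pics/both{sys.argv[1]}.png",np.vstack([A,B]))
E
python3 ov2.py 1 >/dev/null
```

```text
pot_wide both [ 0.4517 -0.1228] 0.1
pot_wide top [ 0.451  -0.1226] 0.113
pot_wide scene [ 0.4519 -0.1229] 0.086
pot_small both [ 0.441  -0.0033] 0.147
pot_small top [ 0.4401 -0.0028] 0.187
pot_small scene [ 0.4413 -0.0036] 0.104
tape both [0.4548 0.3471] 0.179
tape top [0.4532 0.3508] 0.266
tape scene [0.455  0.3461] 0.084
bottle_short both [ 0.4446 -0.3519] 0.165
bottle_short top [ 0.4438 -0.3513] 0.074
bottle_short scene [ 0.4469 -0.3522] 0.222
carton both [0.4261 0.1413 0.0908] 0.153
carton top [0.4256 0.1433 0.0904] 0.205
carton scene [0.4256 0.1395 0.0927] 0.094
tray3 both [ 0.6017 -0.1686  0.0969] 0.072
tray3 top [ 0.6005 -0.1645  0.0968] 0.087
tray3 scene [ 0.6015 -0.1712  0.0966] 0.044
tray2 both [0.6133 0.1683 0.0942] 0.063
tray2 top [0.612  0.1705 0.0944] 0.084
tray2 scene [0.6134 0.167  0.0936] 0.034
```

View pics/both1.png

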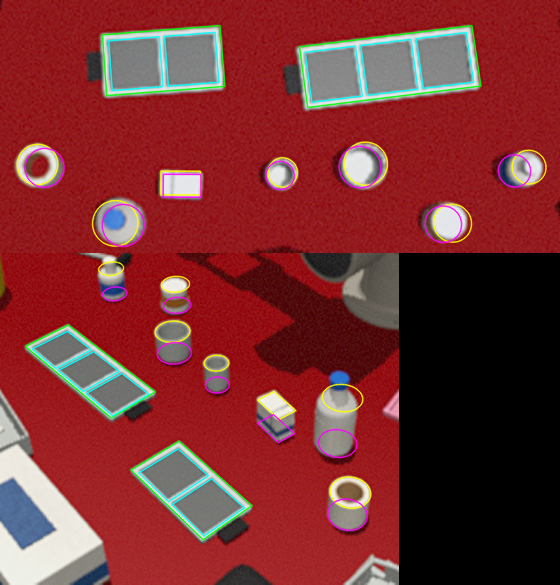

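The fits line up in both views. First I'll turn the tool so the jaws close across the tray row.

>>> carry_out --commands '[[[0,0,0],-0.1756,1],[[0,0,0],-0.1756,1],[[0,0,0],-0.1756,1],[[0,0,0],-0.1756,1],[[0,0,0],-0.1756,1],[[0,0,0],-0.1756,1],[[0,0,0],-0.1756,1],[[0,0,0],-0.1756,1]]' --newtons 12

```text
time: 3.2
tool_pos: [0.147, -0.504, 0.2437]
tool_rot: [-3.142, 0.0, 1.694]
contact_force: [0.3, 0.5, 0.2]
opening: 0.0917
grip_force: 0.0
```

```bash
cat > go.py <<'E'
import sys
from h import *
from scipy.spatial.transform import Rotation as Ro
def go(x,y,z,yaw=None):
    s=robot.observe();R=Ro.from_euler("xyz",s["tool_rot"]).as_matrix()
    print("pos",np.round(s["tool_pos"],4),"rot",np.round(s["tool_rot"],3),"open",round(s["opening"],4),"t",round(s["time"],1),"dtool",np.round(R.T@(np.array([x,y,z])-s["tool_pos"]),4),"dyaw",None if yaw is None else round(s["tool_rot"][2]-np.radians(yaw),4))
go(*map(float,sys.argv[1:]))
E
python3 go.py .4517 -.1228 .20 96.8
```

```text
pos [ 0.147  -0.504   0.2437] rot [-3.142  0.     1.694] open 0.0917 t 3.2 dtool [0.3407 0.3493 0.0437] dyaw 0.0049
```

>>> carry_out --commands '[[[0.034,0.035,0],0.005,1],[[0.034,0.035,0],0,1],[[0.034,0.035,0],0,1],[[0.034,0.035,0],0,1],[[0.034,0.035,0],0,1],[[0.034,0.035,0],0,1],[[0.034,0.035,0],0,1],[[0.034,0.035,0],0,1],[[0.034,0.035,0.02],0,1],[[0.034,0.034,0.02],0,1],[[0,0,0.04],0,1],[[0,0,0.03],0,1],[[0,0,0],0,1]]'

```text
time: 4.82
tool_pos: [0.4542, -0.1261, 0.1321]
tool_rot: [-3.138, -0.002, 1.684]
contact_force: [0.2, -0.3, 0.4]
opening: 0.0914
grip_force: 0.0
```

```bash
python3 go.py .4517 -.1228 .03 96.8
```

```text
pos [ 0.4542 -0.1261  0.1321] rot [-3.138e+00 -2.000e-03  1.684e+00] open 0.0914 t 4.8 dtool [ 0.0033 -0.0017  0.1021] dyaw -0.0056
```

>>> carry_out --commands '[[[0.002,-0.001,0.03],0,1],[[0,0,0.03],0,1],[[0,0,0.025],0,1],[[0,0,0.017],0,1],[[0,0,0],0,1]]'

```text
time: 5.45
tool_pos: [0.4544, -0.1252, 0.0321]
tool_rot: [-3.141, -0.0, 1.683]
contact_force: [0.8, -0.9, -0.4]
opening: 0.092
grip_force: 0.0
```

```bash
python3 go.py .4517 -.1228 .03 96.8; python3 - <<'E'
from h import *
p=robot.read_camera("scene");cv2.imwrite("pics/g1.png",cv2.resize(p["pixels"][80:300,80:340,::-1],None,fx=2.5,fy=2.5,interpolation=2))
s=robot.observe();print(s["tool_pos"],s["tool_rot"])
E
```

```text
pos [ 0.4544 -0.1252  0.0321] rot [-3.141 -0.     1.683] open 0.092 t 5.5 dtool [ 0.0027 -0.0024  0.0021] dyaw -0.0063
[ 0.45482476 -0.125381    0.03267473] [3.14059795e+00 6.81531076e-04 1.68318469e+00]
```

View pics/g1.png

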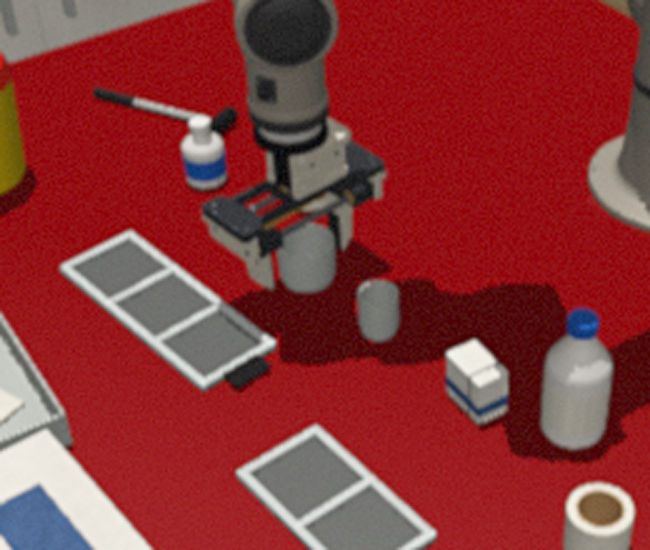

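The fingers straddle the wide pot at about (305,260) in the crop. I'll close, lift and check.

>>> carry_out --commands '[[[0.002,-0.002,0.001],0,1],[[0,0,0],0,0.5],[[0,0,0],0,0.3],[[0,0,0],0,0.3],[[0,0,0],0,0.3],[[0,0,0],0,0.3],[[0,0,0],0,0.3]]' --newtons 15

```text
time: 6.38
tool_pos: [0.452, -0.1232, 0.0309]
tool_rot: [3.141, 0.0, 1.684]
contact_force: [0.4, 0.4, 2.9]
opening: 0.0624
grip_force: 15.0
```

>>> carry_out --commands '[[[0,0,-0.02],0,0.3],[[0,0,-0.03],0,0.3],[[0,0,-0.01],0,0.3],[[0,0,0],0,0.3]]'

```text
time: 6.88
tool_pos: [0.452, -0.1232, 0.0908]
tool_rot: [3.141, 0.001, 1.684]
contact_force: [-0.6, -0.2, -0.9]
opening: 0.0629
grip_force: 15.0
```

```bash
python3 go.py .5911 -.0846 .09 96.8
```

```text
pos [ 0.452  -0.1232  0.0908] rot [3.141e+00 1.000e-03 1.684e+00] open 0.0629 t 6.9 dtool [0.0227 0.1425 0.0009] dyaw -0.0059
```

>>> carry_out --commands '[[[0.004,0.025,0],-0.006,0.3],[[0.004,0.03,0],0,0.3],[[0.004,0.03,0],0,0.3],[[0.004,0.03,0],0,0.3],[[0.004,0.02,0],0,0.3],[[0.003,0.0075,0.02],0,0.3],[[0,0,0.02],0,0.3],[[0,0,0],0,0.3]]'

```text
time: 7.88
tool_pos: [0.5881, -0.083, 0.0471]
tool_rot: [-3.135, -0.003, 1.69]
contact_force: [-0.3, 0.9, -0.3]
opening: 0.0628
grip_force: 15.0
```

```bash
python3 go.py .5911 -.0846 .035 96.8; python3 - <<'E'
import fit,ov
from h import *
ov.T={"tray3":(.601,-.168,96.8,130)};z=.02-.003  # pot foot height approx
s=robot.observe();c=s["tool_pos"];f=c[2]-.031;print(f)
ov.O={"pw":(c[0],c[1],f+.05,.031),"pf":(c[0],c[1],f,.028)};
P={k:robot.read_camera(k) for k in("top","scene")}
A=ov.draw(P["top"],4,.56,.64,-.26,-.02);B=ov.draw(P["scene"],3,.56,.64,-.28,-.02)
w=max(A.shape[1],B.shape[1]);A,B=[cv2.copyMakeBorder(i,0,0,0,w-i.shape[1],0) for i in(A,B)]
I=np.vstack([A,B]);print(I.shape);cv2.imwrite("pics/p1.png",I)
E
```

```text
pos [ 0.5881 -0.083   0.0471] rot [-3.135e+00 -3.000e-03  1.690e+00] open 0.0628 t 7.9 dtool [-0.002   0.0029  0.0121] dyaw 0.0
0.01613332125471724
(476, 440, 3)
```

View pics/p1.png

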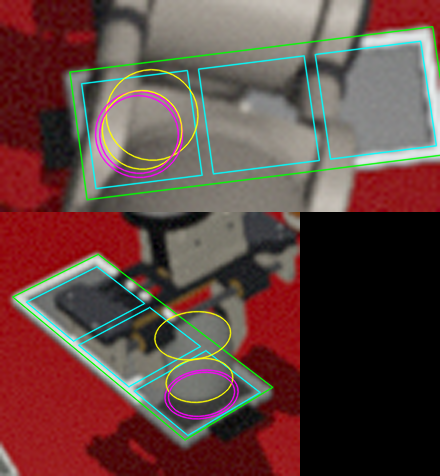

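The overlay is consistent with the pot over the tab well to a few mm. I'll lower, release and compare pot and tray within each image.

>>> carry_out --commands '[[[-0.001,0.002,0.007],0,0.3],[[0,0,0.004],0,0.3],[[0,0,0.002],0,0.3],[[0,0,0],0,0.3]]'

```text
time: 8.48
tool_pos: [0.5928, -0.0843, 0.0376]
tool_rot: [-3.141, 0.0, 1.69]
contact_force: [0.2, -0.6, -0.2]
opening: 0.0629
grip_force: 15.0
```

```bash
python3 go.py .5911 -.0846 .034 96.8
```

```text
pos [ 0.5928 -0.0843  0.0376] rot [-3.141  0.     1.69 ] open 0.0629 t 8.5 dtool [-0.0001 -0.0017  0.0036] dyaw 0.0001
```

>>> carry_out --commands '[[[0,0,0],0,0.3],[[0,0,0],0,0.3]]'

```text
time: 8.72
tool_pos: [0.5929, -0.0843, 0.0379]
tool_rot: [3.141, 0.0, 1.69]
contact_force: [0.1, -0.5, -0.4]
opening: 0.0627
grip_force: 15.0
```

>>> carry_out --commands '[[[0,0,0.002],0,0.3],[[0,0,0.0015],0,0.3],[[0,0,0],0,0.3],[[0,0,0],0,0.3]]'

```text
time: 9.22
tool_pos: [0.5928, -0.0843, 0.0342]
tool_rot: [-3.142, 0.0, 1.69]
contact_force: [0.0, 0.0, 0.0]
opening: 0.0624
grip_force: 15.0
```

>>> carry_out --commands '[[[0,0,0],0,0.74],[[0,0,0],0,0.8],[[0,0,0],0,0.85],[[0,0,-0.02],0,0.85],[[0,0,-0.04],0,0.9],[[0,0,-0.05],0,1],[[-0.06,0,-0.02],0,1],[[-0.06,0,0],0,1],[[-0.06,-0.04,0],0,1],[[-0.06,-0.06,0],0,1],[[0,-0.05,0],0,1],[[0,0,0],0,1]]'

```text
time: 10.72
tool_pos: [0.4872, -0.3142, 0.1638]
tool_rot: [-3.14, -0.002, 1.686]
contact_force: [-0.3, -0.0, 1.2]
opening: 0.0916
grip_force: 0.0
```

```bash
cat > rel.py <<'E'
# where objects stand relative to tray (mm, tray axes), per camera; object silhouette fitted, tray outline pose held
from h import *
import sys,fit
P={k:robot.read_camera(k) for k in("top","scene")}
for a in sys.argv[1:]:
    n,x,y=a.split(",");x,y=float(x),float(y)
    for k,p in P.items():
        print(k,n,{m:[round(v,4) for v in r] for m,r in fit.fit([n],P={k:p},start={n:(x,y)}).items()})
E
cat > crop.py <<'E'
import sys
from h import *
a=list(map(float,sys.argv[2:6]));o=[]
for k,s in(("top",4),("scene",4)):
    p=robot.read_camera(k);q=proj(p,[[x,y,z] for x in a[:2] for y in a[2:] for z in(0,.06)]);u=np.maximum(q.min(0),0).astype(int);v=q.max(0).astype(int)
    print(k,u);o.append(cv2.resize(p["pixels"][u[1]:v[1],u[0]:v[0],::-1],None,fx=s,fy=s,interpolation=2))
w=max(i.shape[1] for i in o);I=np.vstack([cv2.copyMakeBorder(i,0,0,0,w-i.shape[1],0) for i in o])
f=min(1,800/I.shape[1],600/I.shape[0]);print(f);cv2.imwrite(sys.argv[1],cv2.resize(I,None,fx=f,fy=f))
E
python3 crop.py pics/c1.png .53 .66 -.22 -.03; python3 go.py .4446 -.3519 .14 96.8
```

```text
top [315 116]
scene [112 165]
1
pos [ 0.4906 -0.3138  0.1645] rot [3.141e+00 1.000e-03 1.689e+00] open 0.0916 t 10.8 dtool [-0.0324 -0.0502  0.0244] dyaw -0.0008
```

View pics/c1.png

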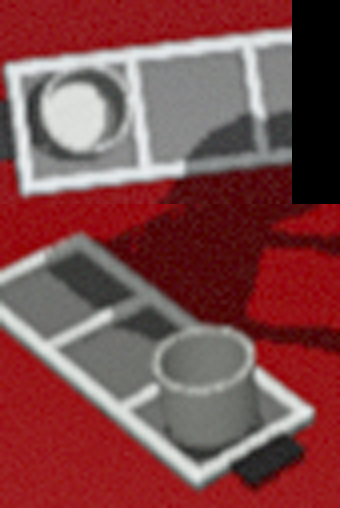

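The wide pot stands in the tab well. Its rim centre is at (84,110) in the top crop and (204,360) in the scene crop.

```bash
python3 - <<'E'
from h import *
t,s=[robot.read_camera(k) for k in("top","scene")]
print(onz(t,(315+84/4-.5,116+110/4-.5),.053),onz(s,(163-.5,204-.5),.053))
# inner well corners by eye, top and scene crop
A=[(20,75),(128,62),(143,165),(30,180)]
print("top well",np.mean([onz(t,(315+u/4-.5,116+v/4-.5),.009) for u,v in A],0))
# outer tray tab-end corners by eye
print("top tab corners",[onz(t,(315+u/4-.5,116+v/4-.5),.009).round(4).tolist() for u,v in((7,65),(24,193))])
print("scene tab corners",[onz(s,(112+u/4-.5,165+(v-204)/4-.5),.009).round(4).tolist() for u,v in((313,411),(200,486))])
print([(k,robot.tip_of(p,"pot_wide_mid")[:2],[onz(p,d["at"],.028) for d in robot.tip_of(p,"pot_wide_mid")[:2]]) for k,p in(("t",t),("s",s))])
E
```

```text
[ 0.5887512 -0.0793014] [ 0.59356349 -0.08276026]
top well [ 0.59057768 -0.0826774 ]
top tab corners [[0.6307, -0.0314], [0.5391, -0.0421]]
scene tab corners [[0.5419, -0.0445], [0.6334, -0.0282]]
[('t', [{'at': [336.7, 144.3], 'p': 0.96}], [array([ 0.59031075, -0.08607929])]), ('s', [{'at': [164.7, 210.7], 'p': 0.8}], [array([ 0.59094532, -0.08199781])])]
```

>>> carry_out --commands '[[[-0.016,-0.025,0],0,1],[[-0.016,-0.025,0.005],0,1],[[0,0,0.03],0,1],[[0,0,0.02],0,1],[[0,0,0],0,1],[[0,0,0],0,1]]'

```text
time: 11.88
tool_pos: [0.4453, -0.3514, 0.1097]
tool_rot: [3.141, 0.001, 1.69]
contact_force: [0.1, 0.0, -0.5]
opening: 0.0921
grip_force: 0.0
```

```bash
python3 go.py .445 -.352 .04 96.8
```

```text
pos [ 0.4453 -0.3514  0.1097] rot [3.141e+00 1.000e-03 1.690e+00] open 0.0921 t 11.9 dtool [-0.0005 -0.0004  0.0697] dyaw 0.0007
```

>>> carry_out --commands '[[[0,0,0.025],0,1],[[0,0,0.025],0,1],[[0,0,0.0195],0,1],[[0,0,0],0,1],[[0,0,0],0,0.5],[[0,0,0],0,0.3],[[0,0,0],0,0.3],[[0,0,0],0,0.3],[[0,0,0],0,0.3],[[0,0,0],0,0.3],[[0,0,0],0,0.3]]'

```text
time: 13.25
tool_pos: [0.4446, -0.3513, 0.0396]
tool_rot: [3.141, 0.0, 1.69]
contact_force: [-0.1, 0.5, 2.7]
opening: 0.0475
grip_force: 15.0
```

>>> carry_out --commands '[[[0,0,-0.02],0,0.3],[[0,0,-0.03],0,0.3],[[0,0,-0.03],0,0.3],[[0,0,0],0,0.3],[[0,0,0],0,0.3]]'

```text
time: 13.88
tool_pos: [0.4441, -0.3508, 0.1184]
tool_rot: [-3.141, -0.001, 1.69]
contact_force: [-0.2, 0.9, -1.5]
opening: 0.0477
grip_force: 15.0
```

```bash
python3 go.py .602 -.166 .0426 96.8
```

```text
pos [ 0.4441 -0.3508  0.1184] rot [-3.141e+00 -1.000e-03  1.690e+00] open 0.0477 t 13.9 dtool [0.1646 0.1788 0.0758] dyaw 0.0001
```

>>> carry_out --commands '[[[0.02,0.02,0],0,0.3],[[0.03,0.03,0],0,0.3],[[0.03,0.035,0],0,0.3],[[0.03,0.035,0],0,0.3],[[0.03,0.03,0],0,0.3],[[0.02,0.02,0],0,0.3],[[0.0045,0.009,0],0,0.3],[[0,0,0.03],0,0.3],[[0,0,0.025],0,0.3],[[0,0,0.01],0,0.3],[[0,0,0],0,0.3],[[0,0,0],0,0.3],[[0,0,0],0,0.3]]'

```text
time: 15.5
tool_pos: [0.6033, -0.167, 0.0555]
tool_rot: [3.14, 0.001, 1.69]
contact_force: [0.5, 0.2, -0.1]
opening: 0.0478
grip_force: 15.0
```

```bash
python3 go.py .602 -.166 .0426 96.8
```

```text
pos [ 0.6033 -0.167   0.0555] rot [3.14e+00 1.00e-03 1.69e+00] open 0.0478 t 15.5 dtool [ 0.0012 -0.0012  0.0129] dyaw 0.0
```

>>> carry_out --commands '[[[0.001,-0.001,0.007],0,0.3],[[0,0,0.003],0,0.3],[[0,0,0.002],0,0.3],[[0,0,0],0,0.3],[[0,0,0],0,0.3],[[0,0,0],0,0.3]]'

```text
time: 16.25
tool_pos: [0.6016, -0.1657, 0.0426]
tool_rot: [-3.141, -0.0, 1.69]
contact_force: [-2.6, 1.4, 3.4]
opening: 0.0475
grip_force: 15.0
```

>>> carry_out --commands '[[[0,0,0],0,0.6],[[0,0,0],0,0.65],[[0,0,0],0,0.75],[[0,0,-0.02],0,0.75],[[0,0,-0.04],0,0.8],[[0,0,-0.05],0,1],[[0.03,-0.01,-0.02],0,1],[[0.05,-0.01,0],0,1],[[0.055,-0.01,0],0,1],[[0.055,-0.01,0],0,1],[[0.055,-0.01,0],0,1],[[0.055,-0.01,0],0,1],[[0.055,-0.01,0],0,1],[[0.055,-0.01,0],0,1],[[0.055,-0.005,0],0,1],[[0.05,0,0],0,1],[[0,0,0],0,1],[[0,0,0],0,1]]'

```text
time: 18.5
tool_pos: [0.4561, 0.335, 0.1722]
tool_rot: [-3.141, 0.001, 1.69]
contact_force: [-0.7, -0.5, 0.4]
opening: 0.0919
grip_force: 0.0
```

```bash
python3 go.py .454 .3485 .03 96.8; python3 crop.py pics/c2.png .53 .69 -.31 -.03
```

```text
pos [0.4561 0.335  0.1722] rot [-3.141e+00  1.000e-03  1.690e+00] open 0.0919 t 18.5 dtool [ 0.0138 -0.0004  0.1422] dyaw 0.0006
top [315 105]
scene [ 87 150]
0.9433962264150944
```

View pics/c2.png

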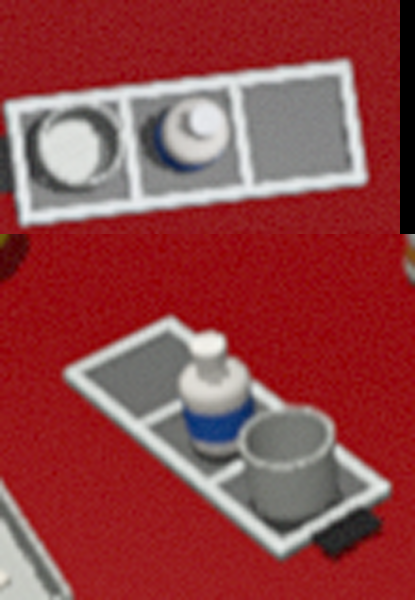

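Both objects stand in their wells. By eye, tray3's outer corners are:
- **Top crop:** (5,103), (348,61), (368,184), (23,225)
- **Scene crop:** (65,374), (172,317), (390,489), (281,558)

```bash
python3 - <<'E'
from h import *
t,s=[robot.read_camera(k) for k in("top","scene")]
f=4*.9434
q=[[x,y,z] for x in(.53,.69) for y in(-.31,-.03) for z in(0,.06)]
h=(int(proj(t,q).max(0)[1])-105)*4*.9434;print(h)
for n,p,o,C in(("top",t,(315,105),[(5,103),(348,61),(368,184),(23,225)]),("scene",s,(87,150),[(65,374-h),(172,317-h),(390,489-h),(281,558-h)])):
    W=np.array([onz(p,(o[0]+u/f-.5,o[1]+v/f-.5),.009 if n=="top" else .007) for u,v in C]);print(n,W.round(4).tolist(),W.mean(0).round(4),[round(np.linalg.norm(W[i]-W[i-1]),3) for i in range(4)])
f2=lambda p,o,u,v,z:onz(p,(o[0]+u/f-.5,o[1]+v/f-.5),z).round(4)
print("pot top",f2(t,(315,105),80,145,.053),"scene",f2(s,(87,150),287,441-h,.053))
print("cap top",f2(t,(315,105),202,119,.083),"scene",f2(s,(87,150),208,345-h,.083))
E
```

```text
233.9632
top [[0.6306, -0.0302], [0.6607, -0.289], [0.567, -0.3012], [0.538, -0.0424]] [ 0.5991 -0.1657] [np.float64(0.093), np.float64(0.26), np.float64(0.095), np.float64(0.26)]
scene [[0.6628, -0.291], [0.5699, -0.3058], [0.5423, -0.0436], [0.6342, -0.0297]] [ 0.6023 -0.1675] [np.float64(0.263), np.float64(0.094), np.float64(0.264), np.float64(0.093)]
pot top [ 0.589  -0.0799] scene [ 0.5951 -0.0798]
cap top [ 0.6006 -0.1622] scene [ 0.6023 -0.1663]
```

>>> carry_out --commands '[[[0.0135,0,0.03],0,1],[[0,0,0.03],0,1],[[0,0,0.03],0,1],[[0,0,0.03],0,1],[[0,0,0.022],0,1],[[0,0,0],0,1],[[0,0,0],0,1]]'

```text
time: 19.58
tool_pos: [0.4554, 0.3487, 0.0314]
tool_rot: [3.14, -0.0, 1.689]
contact_force: [-0.2, -0.4, 0.7]
opening: 0.092
grip_force: 0.0
```

```bash
python3 go.py .454 .348 .03 96.8; python3 crop.py pics/c3.png .4 .52 .26 .42
```

```text
pos [0.4554 0.3487 0.0314] rot [ 3.14  -0.     1.689] open 0.092 t 19.6 dtool [-0.0005 -0.0015  0.0014] dyaw -0.0008
top [151 168]
scene [270 245]
1
```

View pics/c3.png

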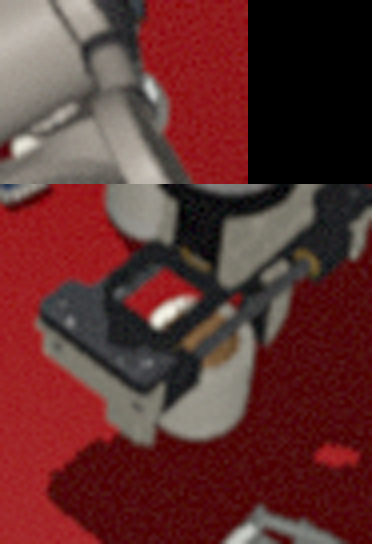

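The tape sits between the fingers at about (200,380) in the crop. I'll close the gripper and lift.

>>> carry_out --commands '[[[0,0,0.001],0,0.8],[[0,0,0],0,0.5],[[0,0,0],0,0.5],[[0,0,0],0,0.5],[[0,0,0],0,0.5],[[0,0,0],0,0.5],[[0,0,0],0,0.5]]'

```text
time: 20.55
tool_pos: [0.4547, 0.3489, 0.0295]
tool_rot: [3.142, 0.0, 1.69]
contact_force: [0.3, 0.1, 0.7]
opening: 0.0585
grip_force: 15.0
```

>>> carry_out --commands '[[[0,0,-0.02],0,0.5],[[0,0,-0.04],0,0.5],[[0,0,-0.05],0,0.5],[[0,0,-0.05],0,0.5],[[0,0,0],0,0.5],[[0,0,0],0,0.5]]'

```text
time: 21.3
tool_pos: [0.4541, 0.3486, 0.1886]
tool_rot: [-3.14, 0.001, 1.69]
contact_force: [-0.8, 0.4, -0.6]
opening: 0.0588
grip_force: 15.0
```

```bash
python3 go.py .611 -.2525 .19 96.8
```

```text
pos [0.4541 0.3486 0.1886] rot [-3.14e+00  1.00e-03  1.69e+00] open 0.0588 t 21.3 dtool [-0.6154  0.0845 -0.0011] dyaw 0.0001
```

>>> carry_out --commands '[[[-0.025,0.005,0],0,0.5],[[-0.045,0.006,0],0,0.5],[[-0.045,0.006,0],0,0.5],[[-0.045,0.006,0],0,0.5],[[-0.045,0.006,0],0,0.5],[[-0.045,0.006,0],0,0.5],[[-0.045,0.006,0],0,0.5],[[-0.045,0.006,0],0,0.5],[[-0.045,0.006,0],0,0.5],[[-0.045,0.006,0],0,0.5],[[-0.045,0.006,0],0,0.5],[[-0.045,0.006,0],0,0.5],[[-0.045,0.006,0],0,0.5],[[-0.04,0.005,0],0,0.5],[[-0.01,0.0025,0.03],0,0.5],[[0,0,0.04],0,0.5],[[0,0,0.04],0,0.5],[[0,0,0.025],0,0.5],[[0,0,0],0,0.5],[[0,0,0],0,0.5]]'

```text
time: 23.8
tool_pos: [0.6115, -0.2518, 0.0545]
tool_rot: [-3.141, 0.0, 1.69]
contact_force: [0.1, 0.1, -0.7]
opening: 0.0588
grip_force: 15.0
```

```bash
python3 go.py .611 -.2525 .033 96.8
```

```text
pos [ 0.6115 -0.2518  0.0545] rot [-3.141  0.     1.69 ] open 0.0588 t 23.8 dtool [-0.0006 -0.0006  0.0215] dyaw 0.0001
```

>>> carry_out --commands '[[[-0.0005,-0.0005,0.01],0,0.5],[[0,0,0.006],0,0.5],[[0,0,0.003],0,0.5],[[0,0,0.002],0,0.5],[[0,0,0],0,0.5],[[0,0,0],0,0.5]]'

```text
time: 24.55
tool_pos: [0.6111, -0.2524, 0.0337]
tool_rot: [3.141, 0.0, 1.69]
contact_force: [0.2, 0.6, -0.7]
opening: 0.0587
grip_force: 15.0
```

>>> carry_out --commands '[[[0,0,0.0012],0,0.5],[[0,0,0],0,0.5],[[0,0,0],0,0.7],[[0,0,0],0,0.78],[[0,0,0],0,0.82],[[0,0,-0.02],0,0.82],[[0,0,-0.04],0,0.9],[[0,0,-0.05],0,1],[[0.02,-0.02,-0.03],0,1],[[0.045,-0.025,0],0,1],[[0.045,-0.025,0],0,1],[[0.045,-0.025,0],0,1],[[0.045,-0.025,0],0,1],[[0.045,-0.015,0],0,1],[[0.023,-0.005,0],0,1],[[0,0,0],0,1],[[0,0,0],0,1]]'

```text
time: 26.68
tool_pos: [0.441, -0.0034, 0.1731]
tool_rot: [3.14, 0.001, 1.69]
contact_force: [-0.5, -0.8, -0.1]
opening: 0.0915
grip_force: 0.0
```

```bash
python3 go.py .4405 -.003 .03 96.8
```

```text
pos [ 0.441  -0.0034  0.1731] rot [3.14e+00 1.00e-03 1.69e+00] open 0.0915 t 26.7 dtool [ 0.0005 -0.0007  0.1431] dyaw 0.0003
```

>>> carry_out --commands '[[[0,-0.0005,0.03],0.049,1],[[0,0,0.03],0,1],[[0,0,0.03],0,1],[[0,0,0.03],0,1],[[0,0,0.0225],0,1],[[0,0,0],0,1],[[0,0,0],0,0.5],[[0,0,0],0,0.3],[[0,0,0],0,0.3],[[0,0,0],0,0.3],[[0,0,0],0,0.3],[[0,0,0],0,0.3],[[0,0,0],0,0.3]]'

```text
time: 28.3
tool_pos: [0.4398, -0.0028, 0.0299]
tool_rot: [3.141, 0.0, 1.641]
contact_force: [-1.0, -0.2, 2.4]
opening: 0.0421
grip_force: 15.0
```

>>> carry_out --commands '[[[0,0,-0.02],0,0.3],[[0,0,-0.03],0,0.3],[[0,0,-0.03],0,0.3],[[0,0,0],0,0.3],[[0,0,0],0,0.3]]'

```text
time: 28.92
tool_pos: [0.4392, -0.0027, 0.1091]
tool_rot: [-3.141, -0.0, 1.641]
contact_force: [0.1, 0.0, -0.8]
opening: 0.0421
grip_force: 15.0
```

```bash
python3 go.py .6101 .2099 .033 94; python3 crop.py pics/c4.png .53 .69 -.31 -.03;
```

```text
pos [ 0.4392 -0.0027  0.1091] rot [-3.141 -0.     1.641] open 0.0421 t 28.9 dtool [0.2002 0.1854 0.0759] dyaw 0.0001
top [315 105]
scene [ 87 150]
0.9433962264150944
```

View pics/c4.png

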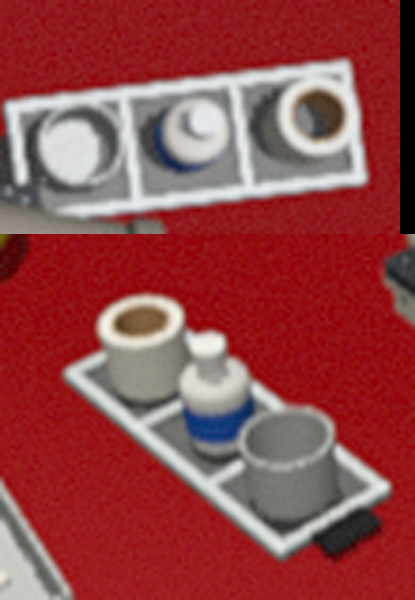

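All three objects stand in tray3. The tape's rim centre is at (312,115) in the top crop and (142,322) in the scene crop. Next I'll carry the small pot over.

>>> carry_out --commands '[[[0.02,0.02,0],0,0.3],[[0.035,0.03,0],0,0.3],[[0.035,0.035,0],0,0.3],[[0.035,0.035,0],0,0.3],[[0.035,0.03,0],0,0.3],[[0.025,0.025,0],0,0.3],[[0.015,0.0105,0],0,0.3],[[0,0,0.03],0,0.3],[[0,0,0.025],0,0.3],[[0,0,0.01],0,0.3],[[0,0,0],0,0.3],[[0,0,0],0,0.3],[[0,0,0],0,0.3]]'

```text
time: 30.65
tool_pos: [0.6115, 0.2097, 0.0459]
tool_rot: [3.14, -0.0, 1.64]
contact_force: [-0.7, 0.1, 0.2]
opening: 0.0422
grip_force: 15.0
```

```bash
python3 go.py .6101 .2099 .033 94; python3 - <<'E'
from h import *
t,s=[robot.read_camera(k) for k in("top","scene")];f=4*.9434;h=234
f2=lambda p,o,u,v,z:onz(p,(o[0]+u/f-.5,o[1]+v/f-.5),z).round(4)
print("tape",f2(t,(315,105),312,115,.053),f2(s,(87,150),142,322-h,.053))
E
```

```text
pos [0.6115 0.2097 0.0459] rot [ 3.14 -0.    1.64] open 0.0422 t 30.6 dtool [ 0.0003 -0.0014  0.0129] dyaw -0.0001
tape [ 0.6097 -0.2485] [ 0.6119 -0.2547]
```

>>> carry_out --commands '[[[0,-0.001,0.006],0,0.3],[[0,0,0.004],0,0.3],[[0,0,0.0025],0,0.3],[[0,0,0],0,0.3],[[0,0,0],0,0.3],[[0,0,0],0,0.3]]'

```text
time: 31.5
tool_pos: [0.6095, 0.2095, 0.0329]
tool_rot: [-3.141, 0.0, 1.641]
contact_force: [-3.2, -0.9, 6.2]
opening: 0.0421
grip_force: 15.0
```

>>> carry_out --commands '[[[0,0,0],0,0.5],[[0,0,0],0,0.6],[[0,0,0],0,0.65],[[0,0,-0.02],0,0.7],[[0,0,-0.04],0,0.8],[[0,0,-0.05],0,1],[[-0.006,-0.02,-0.02],0,1],[[-0.01,-0.04,0],0,1],[[-0.01,-0.04,0],0,1],[[-0.01,-0.04,0],0,1],[[-0.01,-0.03,0],0,1],[[-0.01,-0.018,0],0.035,1],[[0,0,0],0,1],[[0,0,0],0,1]]'

```text
time: 33.25
tool_pos: [0.4272, 0.1408, 0.1625]
tool_rot: [3.14, -0.0, 1.606]
contact_force: [-0.1, -0.4, -0.0]
opening: 0.0917
grip_force: 0.0
```

```bash
python3 go.py .426 .1405 .031 92
```

```text
pos [0.4272 0.1408 0.1625] rot [ 3.14  -0.     1.606] open 0.0917 t 33.2 dtool [-0.0003 -0.0014  0.1315] dyaw 0.0002
```

>>> carry_out --commands '[[[0,-0.001,0.03],0,1],[[0,0,0.03],0,1],[[0,0,0.03],0,1],[[0,0,0.025],0,1],[[0,0,0.0165],0,1],[[0,0,0],0,1],[[0,0,0],0,0.5],[[0,0,0],0,0.2],[[0,0,0],0,0.2],[[0,0,0],0,0.2],[[0,0,0],0,0.2],[[0,0,0],0,0.2],[[0,0,0],0,0.2]]'

```text
time: 34.88
tool_pos: [0.4253, 0.1405, 0.0308]
tool_rot: [3.141, 0.0, 1.606]
contact_force: [-0.7, -0.4, 0.4]
opening: 0.0356
grip_force: 14.3
```

>>> carry_out --commands '[[[0,0,-0.02],0,0.2],[[0,0,-0.03],0,0.2],[[0,0,-0.03],0,0.2],[[0,0,0],0,0.2],[[0,0,0],0,0.2]]'

```text
time: 35.5
tool_pos: [0.4247, 0.1404, 0.1101]
tool_rot: [-3.141, 0.0, 1.606]
contact_force: [-0.1, -0.4, -0.2]
opening: 0.0355
grip_force: 14.3
```

```bash
python3 go.py .6159 .1261 .034 94
```

```text
pos [0.4247 0.1404 0.1101] rot [-3.141  0.     1.606] open 0.0355 t 35.5 dtool [-0.021   0.1907  0.0759] dyaw -0.035
```

>>> carry_out --commands '[[[-0.003,0.02,0],-0.035,0.2],[[-0.003,0.03,0],0,0.2],[[-0.004,0.035,0],0,0.2],[[-0.004,0.035,0],0,0.2],[[-0.003,0.035,0],0,0.2],[[-0.002,0.025,0],0,0.2],[[0,0.011,0],0,0.2],[[0,0,0.03],0,0.2],[[0,0,0.025],0,0.2],[[0,0,0.01],0,0.2],[[0,0,0],0,0.2],[[0,0,0],0,0.2],[[0,0,0],0,0.2]]'

```text
time: 37.12
tool_pos: [0.6176, 0.1343, 0.0469]
tool_rot: [3.14, 0.0, 1.641]
contact_force: [-0.6, 0.2, -2.1]
opening: 0.0353
grip_force: 14.3
```

```bash
python3 go.py .6159 .1261 .034 94
```

```text
pos [0.6176 0.1343 0.0469] rot [3.14  0.    1.641] open 0.0353 t 37.1 dtool [-0.008  -0.0023  0.0129] dyaw 0.0
```

>>> carry_out --commands '[[[-0.008,-0.002,0],0,0.2],[[0,0,0],0,0.2],[[0,0,0.006],0,0.2],[[0,0,0.004],0,0.2],[[0,0,0.0025],0,0.2],[[0,0,0],0,0.2],[[0,0,0],0,0.2],[[0,0,0],0,0.2]]'

```text
time: 38.12
tool_pos: [0.6153, 0.1261, 0.0338]
tool_rot: [-3.141, 0.0, 1.641]
contact_force: [-2.1, -0.7, 5.3]
opening: 0.0353
grip_force: 14.4
```

Contact made. I'll release, retreat clear of both views and check.

>>> carry_out --commands '[[[0,0,0],0,0.45],[[0,0,0],0,0.55],[[0,0,0],0,0.65],[[0,0,-0.02],0,0.7],[[0,0,-0.04],0,0.8],[[0,0,-0.05],0,1],[[0,-0.02,-0.04],0,1],[[0,-0.04,0],0,1],[[0,-0.05,0],0,1],[[0,-0.05,0],0,1],[[0,-0.03,0],0,1],[[0,-0.02,0],0,1],[[-0.04,0,0],0,1],[[-0.05,0,0],0,1],[[0,0,0],0,1],[[0,0,0],0,1]]'

```text
time: 40.12
tool_pos: [0.4122, 0.0218, 0.1832]
tool_rot: [-3.141, -0.0, 1.64]
contact_force: [0.9, -0.2, -0.2]
opening: 0.0918
grip_force: 0.0
```

```bash
python3 crop.py pics/c5.png .54 .68 .05 .29; python3 crop.py pics/c6.png .53 .69 -.31 -.03;python3 go.py .59 -.08 .034 96.8
```

```text
top [199 109]
scene [158 221]
0.8982035928143712
top [315 105]
scene [ 87 150]
0.9433962264150944
pos [0.4122 0.0226 0.1832] rot [-3.142 -0.     1.642] open 0.0917 t 40.3 dtool [-0.115   0.17    0.1492] dyaw -0.0472
```

View pics/c5.png

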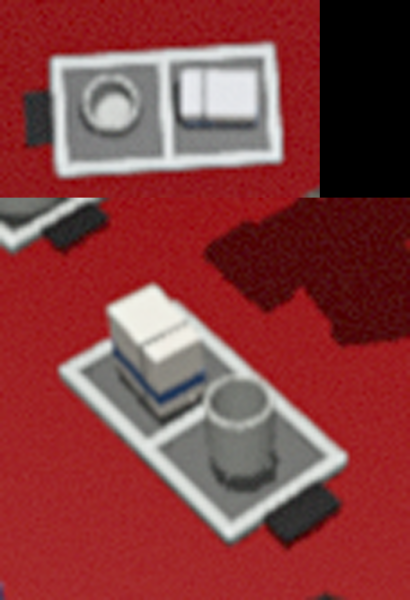

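Both objects stand in tray2. In the scene crop the carton is at (155,360) and the small pot at (240,430).

```bash
python3 - <<'E'
from h import *
t,s=[robot.read_camera(k) for k in("top","scene")]
f=4*.8982
q=[[x,y,z] for x in(.54,.68) for y in(.05,.29) for z in(0,.06)]
h=(int(proj(t,q).max(0)[1])-109)*f;print(h)
O={"top":(t,(199,109),0),"scene":(s,(158,221),h)}
g=lambda n,u,v,z:onz(O[n][0],(O[n][1][0]+u/f-.5,O[n][1][1]+(v-O[n][2])/f-.5),z)
for n,C,pr,ct in(("top",[(51,57),(273,43),(283,161),(57,176)],(111,101),(218,96)),("scene",[(58,370),(155,303),(347,461),(231,542)],(239,405),(155,324))):
    W=np.array([g(n,u,v,.008) for u,v in C]);c=W.mean(0);ax=(W[0]-W[1]+W[3]-W[2]) if n=="top" else (W[2]-W[1]+W[3]-W[0]);ax/=np.linalg.norm(ax)
    print(n,c.round(4),"ang",np.degrees(np.arctan2(ax[1],ax[0])).round(1),"pot err",(g(n,*pr,.053)-c-ax*.042).round(4),"carton err",(g(n,*ct,.055)-c+ax*.042).round(4))
import fit
for n,z in(("carton",(.6153,.1261,.093)),): 
    pass
for n,z,w in(("pot_small_mid",.028,(.6095,.2095)),("carton_mid",.029,(.6153,.1261)),("pot_wide_mid",.028,0),("bottle_short_mid",.043,0),("tape_mid",.028,0)):
    for k,p in(("t",t),("s",s)):print(n,k,[(onz(p,d["at"],z).round(4).tolist(),d["p"]) for d in robot.tip_of(p,n)[:1]])
E
```

```text
197.604
top [0.612  0.1715] ang 93.3 pot err [-0.001  -0.0029] carton err [-0.003  -0.0005]
scene [0.6174 0.1689] ang 94.9 pot err [-0.0019  0.0014] carton err [-0.0045  0.0003]
pot_small_mid t [([0.6072, 0.2087], 0.64)]
pot_small_mid s [([0.615, 0.2045], 0.93)]
carton_mid t [([0.614, 0.1292], 0.61)]
carton_mid s [([0.614, 0.1173], 0.78)]
pot_wide_mid t [([0.5909, -0.0816], 0.62)]
pot_wide_mid s [([0.5912, -0.087], 0.68)]
bottle_short_mid t [([0.6039, -0.1581], 0.51)]
bottle_short_mid s [([0.6053, -0.1738], 0.95)]
tape_mid t [([0.6065, -0.2603], 0.64)]
tape_mid s [([0.6109, -0.2553], 0.88)]
```

View pics/c6.png

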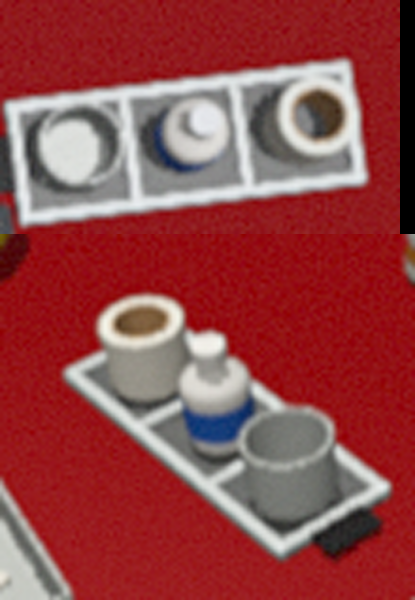

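All five objects stand upright, within about 3 mm of their well centres by the per-camera comparison, and the arm is clear. I'll confirm the bystanders haven't moved, then hand in.

```bash
python3 - <<'E'
from h import *
s=robot.read_camera("scene")
for n in("bottle_tall","jar"):print(n,[onz(s,d["at"],0).round(3) for d in robot.tip_of(s,n)[:1]])
print(robot.hand_in())
E
```

```text
bottle_tall [array([0.37 , 0.229])]
jar [array([ 0.367, -0.25 ])]
the job is handed in; nothing more can be done
None
```

I made up both foot-care kits and handed the job in at about 40 s of the 138 s allowed. All five items stand upright, most within about 3 mm of their well centres and the blade carton up to about 4 mm off, and the tall bottle and ointment jar are where they were.

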